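# Open the gas strainer and hold up its cover for inspection

## Robot

A 6-joint arm with a two-finger parallel gripper is mounted at the origin on the work surface. World frame = base frame: x ahead of the robot, y to its left, z up, the work surface at z = 0. Lengths are in m, angles in degrees, forces in N, time in s.
With the tool pointing down it reaches from about 0.3 to 0.75 m from the base axis. Payload 8.5 kg.
Tool frame: the origin (TCP) lies between the finger pads; the fingertips stand 25 mm ahead of it and the grasp point (between the pads) lies 6 mm ahead of it; x points along the fingers, y is the direction in which the jaws open and shut, and the axes are right-handed (so a half turn about x gives the same grasp; the last joint's range is limited). The gripper opens to 85 mm and grips with 20 to 120 N. Pads are 22 mm wide; open, the fingers measure 114 mm over their backs; the gripper's body (76 mm by 85 mm) begins 54 mm behind the grasp point. The pads swing forward as they close: fully open they stand 13 mm farther back than shut.
Start: joints at [56.075, 21.807, 74.336, -0, 83.858, -12.336], TCP at [0.202, 0.511, 0.256] pointing down, gripper open.
Joint ranges: [-178.18, 178.18], [-50.72, 133.34], [12.68, 142.11], [-81.47, 261.47], [9.98, 163.14], [-165.26, 165.26]. Speed limits (degrees/s): [136.94, 136.94, 180, 180, 180, 180].

## Interface

Orientations are given as a 3x3 rotation matrix whose columns are the frame's x, y, z axes.
In Python, from rig import sensors, get_image, workorder gives the robot as it stands.
- The arm moves only by the tool arm_command, never from a script. Its argument "plan" is a list that holds one entry, the list of rows, each a list of 6 numbers: the shift along the tool's x, y, z in units of 25 mm (1.0 is 25 mm), then the turn, a rotation vector about the tool's x, y, z in units of 6 degrees (1.0 is 6 degrees). In form: [[[dx, dy, dz, ax, ay, az], ...]]. A call has 1 to 10 rows; each row is the pose to reach, as a shift and turn from the pose commanded when the call began, along the tool's axes at that moment; what a row does not reach only later rows make up. A row lasts 1/10 s, in which the tool goes at most 50 mm and 8.59 degrees, less where a joint would pass 70% of its speed; a pose out of reach is approached as far as the arm can. A call with a gripper value outside its range is refused whole. "jaw" is the closure, from 0 (fully open) to 1 (shut), set as the call begins (left out, the last holds). The fingers move at their own pace and stop on an object; "newtons" is the grip in N (left out, the last holds). Time passes only in rows, so rows that repeat a pose let the fingers close. It gives the time, the measured TCP pose, the force and the opening at its end, in the units of the state.
- sensors.observe(): the state, without advancing time (a new reading comes with each control period).
- get_image(name): name is "scene" or "top"; returns a dict with "img" (400x640x3 uint8, red, green, blue), "fx", "fy", "cx", "cy" (pixels), "T" (4x4, takes a point from camera to world coordinates). Camera axes: x right, y up, looking along -z (the intrinsics and any distortion apply to the point x, -y, -z); pixel columns grow to the right and rows downward; lengths in m; the calibration is good to about 2 mm. A picture is of the moment at which its call begins. There is no depth.
- workorder.close_job(): hands the job in, once; it reports no verdict.
The state is a dict: "time_s": time; "q": joint angles; "qvel": joint speeds; "joint_efforts": joint torques, N m; "position": TCP position; "tool_rot": TCP orientation; "ft_force": force on the tool from outside, world axes, zero at the start; "wrist_torque": the same for the moment, N m; "grip_width": finger opening in m.
Only numpy, scipy, OpenCV 4.12 (cv2) and the standard library are available. Lean on these libraries where they do the work, as an engineer would, in place of code of your own. Each camera call takes 0.05 s, during which the arm holds its last target. There are 200 camera calls.

## Task

Unclamp the cover of the yellow gas strainer on the bench: turn each of its three red wing knobs anticlockwise, in any order, until it is fully at its end stop. Then take the cover by its black bow handle, lift it straight up, keeping it level, until the strainer hanging under it is out of the pot and at least a finger's breadth (about 15 mm) above the rim, and finish while still holding it there in the gripper, level, steady and right above the pot, so that seal and strainer can be looked over. Do not disturb the loose spare parts lying around it.

Things in the scene. Friction and masses are not known exactly. Their poses are not given: they have to be found in the camera images.
- housing: Yellow strainer housing, bolted to the bench: round open pot on a 150 x 150 x 12 mm base plate. Pot 112 mm outside, 96 mm inside diameter; rim (128 mm flange) 105 mm above the bench, inner floor at 22 mm. Capped ports reach 108 mm along its +y and -y at 52 mm height. Clamp knobs a, b, c stand on ears 84 mm from the axis at 60, 180, 300 deg anticlockwise from its x. Origin: centre of underside
- housing_rim (a point): Centre of the pot's mouth, at rim height (105 mm above the bench), axes as the housing's; the cover seats here
- cover: Loose aluminium cover lying on the rim, disc 124 mm wide, 10 mm thick; 0.44 to 0.69 kg in all. Black bow handle on top; below, a 6 mm deep spigot 88 mm wide (4 mm play all round in the pot) and a steel strainer 72 mm wide reaching 65 mm below the seating face. Balanced about its axis. Origin: centre of the seating face (disc underside); z up, x along the handle bar
- cover_grip (a point): Middle of the black handle bar, the place to grip, 40 mm above the cover's seating face. Bar 72 mm long along x, 14 mm wide along y, 16 mm high, on two posts 28 mm either side; 22 mm free between bar and cover
- strainer_foot (a point): Centre of the strainer's lower end, 65 mm below the cover's seating face
- knob_a_grip (a point): Grip point of knob a, on its turning axis, 158 mm above the bench; turns with the knob. The knob is an upright flat red wing: 46 mm along the point's x, 12 mm thick along its y, from 138 to 166 mm above the bench. Below it a 13 mm shank and a steel clamp arm, 14 mm wide, pointing along the point's +x to 30 mm from the axis, 116 to 124 mm above the bench
- knob_b_grip (a point): Grip point of knob b, same shape as knob a
- knob_c_grip (a point): Grip point of knob c, same shape as knob a
- knob_a (a joint): Angle of knob a, on the ear at 60 degrees; 0 = clamp arm points to the housing's axis and lies 1 mm over the cover's rim; grows anticlockwise seen from above; end stop, arm clear of the cover, at 1.5 rad. Stiff (about 0.06 N m of friction), stays where it is left; it cannot come off
- knob_b (a joint): Angle of knob b, on the ear at 180 degrees, as knob a
- knob_c (a joint): Angle of knob c, on the ear at 300 degrees, as knob a
- gauge_fitting: Loose polished brass gauge fitting, 44 mm high, 36 mm across its hexagon; stands upright on the bench beside the housing; leave alone. Origin: centre of its underside
- knob_cap: Loose round red aluminium knob cap, 42 mm diameter, 18 mm high, a spare; leave alone. Origin: centre of its underside
- valve_disc: Loose black rubber valve disc with a hole, 52 mm diameter, 9 mm thick; leave alone. Origin: centre of its underside
- insulator_bush: Loose white ceramic insulator bush, 42 mm diameter, 36 mm high; leave alone. Origin: centre of its underside
Things that resemble listed ones, but are neither listed nor needed, are in the scene too. There is more than one size of the cover; the one meant has the size given above.

How it is judged (in metres and radians):
On the way, in this order (a step that is already met when the one before it is completed fails the run):
1. all three knobs turned to their end stops while the cover still lies on the rim (value of joint each of knob_a, knob_b, knob_c above 1.39 rad and z of cover in the frame of housing_rim below 0.004 m), for 0.1 s.
2. the cover is in the gripper, strainer clear above the rim, level (z of strainer_foot in the frame of housing_rim above 0.01 m and angle between cover's own z axis and vertical below 0.1 rad and contact force between the fingers and cover above 2 N), for 0.5 s.
At the end, for the whole second after the job is handed in: All three knobs within 0.11 rad of their end stops (1.5 rad); the cover held by the fingers alone, touching no part of the housing, strainer foot at least 10 mm above the rim, within 40 mm of the pot's axis, tilted less than 0.10 rad, moving slower than 20 mm/s and 0.15 rad/s (all of step 2 and value of joint each of knob_a, knob_b, knob_c above 1.39 rad and horizontal distance between cover and housing_rim below 0.04 m and linear speed of cover below 0.02 m/s and angular speed of cover below 0.15 rad/s and contact force between cover and housing below 0.2 N); the arm keeps its last pose, push and grip.
It fails at once if the cover is tipped more than 0.2 rad (angle between cover's own z axis and vertical above 0.2 rad).
It fails at once if the cover is carried more than 50 mm sideways from the pot's axis (horizontal distance between cover and housing_rim above 0.05 m).
It fails at once if a loose spare part is moved by more than 15 mm (distance of any of gauge_fitting, knob_cap, valve_disc, insulator_bush from where it was at the start of the episode above 0.015 m).
It also fails if it takes over 72 s, if anything falls off the work surface, if the arm or the gripper's body presses on something with over 40 N, if the wrist force passes 120 N, or if a joint passes its speed limit or range.

## Working session

There is one attempt and no reset: what is moved stays moved. The work goes in short steps, Python scripts to look and compute and a tool call to move; the robot and the scene stay as the last step left them, time stands still between calls to the robot, and variables do not carry over. Pictures are saved under pics/ and viewed, about 8 in all and at most 12, crops included, and the job is handed in when it is done.

Besides the shell and the picture viewer there is one more tool, called after "Emit:" by a JSON object that holds its "method" and its "body". arm_command: Moves the arm, as the interface text tells. Its arguments: {"type":"object","properties":{"plan":{"type":"array","items":{"type":"array","items":{"type":"array","items":{"type":"number"}}}},"jaw":{"type":"number"},"newtons":{"type":"number"}},"required":["plan"]}

```bash
ls; mkdir -p pics
python3 - <<'E'
from rig import sensors,get_image
import cv2,numpy as np
print(sensors.observe())
for n in("top","scene"):
    d=get_image(n); cv2.imwrite(f"pics/{n}0.png",d["img"][:,:,::-1]); print({k:v for k,v in d.items() if k!="img"})
    np.savez(f"{n}0.npz",**d)
E
```

```text
pics
{'time_s': 0.0, 'q': array([ 5.60737165e+01,  2.18414936e+01,  7.43849682e+01,  1.59930941e-05,
        8.38590035e+01, -1.23353320e+01]), 'qvel': array([-0.11105341, -0.02448176,  0.02188891,  0.09349507, -0.01311225,
       -0.05574783]), 'joint_efforts': array([ 3.42350404e-04, -4.48466778e+01, -2.31270915e+01, -2.67697305e-04,
        4.83257056e-03,  4.51734343e-05]), 'position': array([0.20223686, 0.51118831, 0.25570578]), 'tool_rot': array([[-8.32759419e-04,  3.67977133e-01,  9.29834467e-01],
       [-1.23755231e-03,  9.29833698e-01, -3.67977937e-01],
       [-9.99998887e-01, -1.45715589e-03, -3.18936819e-04]]), 'ft_force': array([ 0.00136831, -0.1962654 , -0.53384143]), 'wrist_torque': array([-0.038544  ,  0.0103111 , -0.02806213]), 'grip_width': 0.08522805314433851}
{'fx': 399.20770887695915, 'fy': 399.20770887695915, 'cx': 317.39820804651447, 'cy': 200.51929494562728, 'T': array([[-0.02178663,  0.98364335, -0.17880462,  0.39995134],
       [-0.99974211, -0.02028877,  0.01020163, -0.03400584],
       [ 0.00640704,  0.17898077,  0.98383171,  1.16944005],
       [ 0.        ,  0.        ,  0.        ,  1.        ]])}
{'fx': 406.3829380993102, 'fy': 406.3829380993102, 'cx': 320.13152438243986, 'cy': 196.72315800345035, 'T': array([[-0.58749391, -0.63307849,  0.50404615,  1.00087326],
       [ 0.80902723, -0.47339025,  0.34839147,  0.27039524],
       [ 0.01805139,  0.61246493,  0.79029163,  0.78347006],
       [ 0.        ,  0.        ,  0.        ,  1.        ]])}
```

View pics/top0.png

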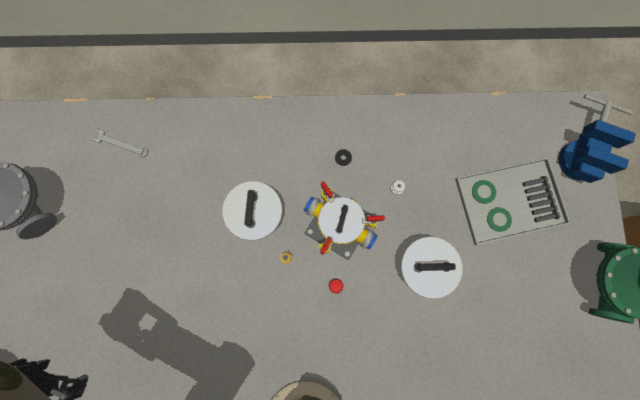

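View pics/scene0.png

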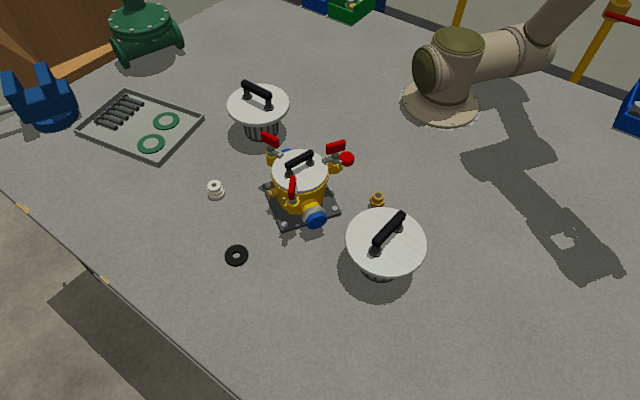

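The pot is at about (341,220) in the top view and (300,175) in the scene view. The two larger covers are at (252,210) and (432,267) in the top view. I'll crop and segment next.

```bash
cat > h.py <<'E'
import numpy as np,cv2
def load(n): return dict(np.load(n))
def proj(d,P):
    P=np.atleast_2d(P); T=d["T"]; c=(P-T[:3,3])@T[:3,:3]
    return np.c_[d["cx"]+d["fx"]*c[:,0]/-c[:,2], d["cy"]-d["fy"]*c[:,1]/-c[:,2]]
def ray(d,u,v,z):
    T=d["T"]; r=T[:3,:3]@np.array([(u-d["cx"])/d["fx"],-(v-d["cy"])/d["fy"],-1]); o=T[:3,3]
    return o+r*(z-o[2])/r[2]
def rz(a): a=np.radians(a); return np.array([[np.cos(a),-np.sin(a),0],[np.sin(a),np.cos(a),0],[0,0,1]])
def save_crop(d,box,s,fn,pts=None):
    x,y,w,h=box; im=cv2.resize(d["img"][y:y+h,x:x+w,::-1],None,fx=s,fy=s,interpolation=cv2.INTER_CUBIC)
    if pts is not None:
        for p in proj(d,pts): cv2.circle(im,tuple(int(round(q)) for q in ((p[0]+.5-x)*s,(p[1]+.5-y)*s)),2,(255,0,255),-1)
    return im
E
python3 - <<'E'
from h import *
t=load("top0.npz");s=load("scene0.npz")
a=save_crop(t,(290,170,100,100),4,"");b=save_crop(s,(245,115,125,125),3.2,"")
cv2.imwrite("pics/c0.png",np.hstack([a,b[:400,:400]]))
for n,d,box in(("top",t,(290,170,100,95)),("scene",s,(245,115,125,125))):
    x,y,w,h=box; hsv=cv2.cvtColor(d["img"][y:y+h,x:x+w],cv2.COLOR_RGB2HSV); H,S,V=[hsv[...,i].astype(int) for i in range(3)]
    for nm,m in(("red",((H<6)|(H>174))&(S>150)&(V>60)),("blue",(H>100)&(H<130)&(S>120)),("white",(S<40)&(V>185)),("black",(V<50))):
        k,l,st,c=cv2.connectedComponentsWithStats(m.astype(np.uint8))
        for i in range(1,k):
            if st[i,4]>15:
                ys,xs=np.where(l==i); r=cv2.minAreaRect(np.c_[xs,ys].astype(np.float32))
                u,v=c[i]+[x,y]; print(n,nm,st[i,4],u.round(1),v.round(1),[ray(d,u,v,z)[:2].round(3) for z in(.115,.152)],np.round(r[1],1),round(r[2]))
E
```

```text
top red 71 326.2 189.1 [array([ 0.623, -0.069]), array([ 0.615, -0.068])] [16.6  4.7] 55
top red 78 375.0 217.9 [array([ 0.541, -0.197]), array([ 0.536, -0.192])] [ 4. 17.] 90
top red 68 325.6 245.5 [array([ 0.471, -0.064]), array([ 0.468, -0.063])] [ 4.1 17.5] 29
top blue 45 308.3 203.8 [array([ 0.583, -0.02 ]), array([ 0.577, -0.021])] [ 3.1 14.4] 30
top blue 53 371.9 241.4 [array([ 0.479, -0.186]), array([ 0.476, -0.181])] [ 3.4 15.2] 29
top white 1362 341.3 219.9 [array([ 0.538, -0.107]), array([ 0.533, -0.105])] [44. 44.] 90
scene red 200 269.6 138.9 [array([ 0.507, -0.219]), array([ 0.534, -0.192])] [21.9 10.3] 27
scene red 206 335.1 146.5 [array([ 0.435, -0.083]), array([ 0.467, -0.063])] [10.4 21.2] 72
scene red 168 346.5 158.0 [array([ 0.45 , -0.042]), array([ 0.48 , -0.024])] [14. 14.] 90
scene red 142 291.5 187.3 [array([ 0.59 , -0.088]), array([ 0.613, -0.068])] [ 6.5 24.2] 5
scene blue 18 285.4 149.8 [array([ 0.512, -0.167]), array([ 0.539, -0.143])] [2. 8.] 90
scene blue 272 316.0 220.1 [array([0.627, 0.004]), array([0.648, 0.019])] [14.8 21.9] 63
scene white 234 259.8 
[... 290 characters left out ...]
y([ 0.531, -0.114]), array([ 0.557, -0.093])] [ 1.4 15.2] 61
scene white 556 359.5 226.9 [array([0.589, 0.082]), array([0.612, 0.092])] [30. 23.] 90
scene black 50 274.8 128.9 [array([ 0.474, -0.231]), array([ 0.503, -0.203])] [13.  5.] 90
scene black 89 251.8 134.5 [array([ 0.521, -0.262]), array([ 0.548, -0.232])] [20.3 11.2] 65
scene black 298 298.6 161.6 [array([ 0.523, -0.121]), array([ 0.55 , -0.099])] [14.8 34.6] 62
scene black 504 283.7 214.4 [array([ 0.655, -0.057]), array([ 0.674, -0.038])] [54.  25.8] 68
scene black 46 327.8 192.5 [array([ 0.556, -0.018]), array([ 0.58 , -0.002])] [10.  7.] 90
scene black 28 333.5 215.4 [array([0.597, 0.025]), array([0.619, 0.039])] [ 1.9 13.9] 72
```

View pics/c0.png

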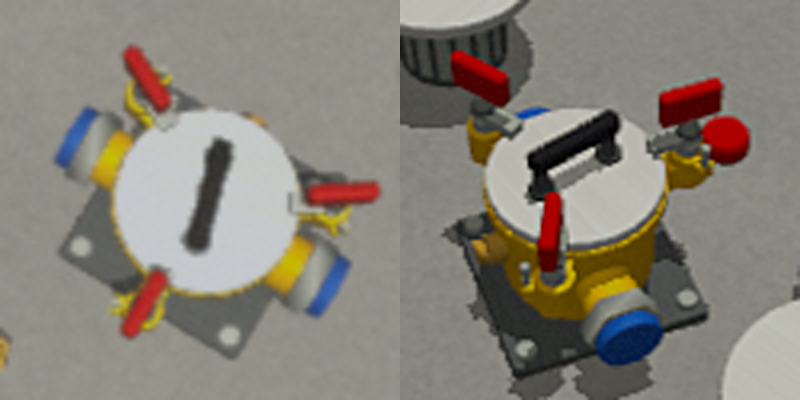

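The top view shows the wings at crop pixels (147,78), (345,192) and (144,302), and the handle bar at (209,195). The clamp arms all point inward. From the blob centroids the pot axis is near (0.539,-0.108), with psi about -32°. I'll refine this by projecting a model of the wings and bar into both views.

```bash
cat > fit.py <<'E'
from h import *
from scipy.optimize import minimize
def hull(d,P,sh):
    m=np.zeros((sh[0]*4,sh[1]*4),np.uint8); p=(proj(d,P)+.5)*4
    cv2.fillConvexPoly(m,cv2.convexHull(p.astype(np.float32)).astype(np.int32),1); return cv2.resize(m.astype(np.float32),(sh[1],sh[0]),interpolation=cv2.INTER_AREA)
def box(x,y,a,L,W,z0,z1):
    P=np.array([[sx*L/2,sy*W/2,z] for sx in(-1,1) for sy in(-1,1) for z in(z0,z1)]); P=P@rz(a).T; return P+[x,y,0]
def masks(d):
    hsv=cv2.cvtColor(d["img"],cv2.COLOR_RGB2HSV); H,S,V=[hsv[...,i].astype(int) for i in range(3)]
    return (((H<6)|(H>174))&(S>150)&(V>60)).astype(np.float32), (V<75).astype(np.float32)
def fit(views,x0,L,W,z0,z1,k,pad=6):
    D=[]
    for d in views:
        m=masks(d)[k]; sup=cv2.dilate(hull(d,box(*x0,L,W,z0,z1),m.shape),np.ones((2*pad+1,)*2)); D.append((d,m,sup))
    f=lambda p:sum(((hull(d,box(*p,L,W,z0,z1),m.shape)-m)**2*sup).sum()/m[sup>0].sum() for d,m,sup in D)
    best=None
    for da in(-12,0,12):
        s=np.array([[0,0,0],[.006,0,0],[0,.006,0],[0,0,8]])+x0+[0,0,da]
        r=minimize(f,s[0],method="Nelder-Mead",options=dict(initial_simplex=s,xatol=1e-4,fatol=1e-4))
        if best is None or r.fun<best.fun: best=r
    return best.x,best.fun
E
python3 - <<'E'
from fit import *
t=load("top0.npz");s=load("scene0.npz"); psi=-32.3;c=np.array([.539,-.108]);K=[]
for n,a in zip("abc",(60,180,300)):
    p=c+.084*np.array([np.cos(np.radians(a+psi)),np.sin(np.radians(a+psi))]); 
    for v in([t],[s],[t,s]):
        x,f=fit(v,[*p,a+psi],.046,.012,.138,.166,0); print(n,x.round(4),round(f,2),"dang",round(x[2]-a-psi,1))
    K.append(x)
for v in([t],[s],[t,s]): print("bar",*fit(v,[*c,13],.072,.014,.137,.153,1,pad=3))
K=np.array(K);c=K[:,:2].mean(0);print(c,[ (np.hypot(*(k[:2]-c)).round(4),np.degrees(np.arctan2(*(k[:2]-c)[::-1])).round(1)) for k in K])
E
```

```text
a [ 0.616  -0.0677 28.7226] 0.49 dang 1.0
a [ 0.6131 -0.0678 37.2465] 0.22 dang 9.5
a [ 0.6117 -0.0692 37.0895] 0.79 dang 9.4
b [ 4.687000e-01 -6.280000e-02  1.482489e+02] 0.27 dang 0.5
b [ 4.679000e-01 -5.900000e-02  1.272634e+02] 0.47 dang -20.4
b [ 4.665000e-01 -6.150000e-02  1.485125e+02] 0.8 dang 0.8
c [ 5.370000e-01 -1.933000e-01  2.736905e+02] 0.41 dang 6.0
c [ 5.34500e-01 -1.92300e-01  2.62487e+02] 0.19 dang -5.2
c [ 5.355000e-01 -1.909000e-01  2.697738e+02] 0.68 dang 2.1
bar [  0.53724662  -0.10603229 -20.04578639] 0.2198885828256607
bar [  0.54251739  -0.10480398 -15.52868404] 0.2679220139980316
bar [  0.53675633  -0.1053082  -19.88022606] 0.5192372798919678
[ 0.53786127 -0.10719889] [(np.float64(0.083), np.float64(27.3)), (np.float64(0.0848), np.float64(147.4)), (np.float64(0.0838), np.float64(-91.6))]
```

Run:
```python
from fit import *
t=load("top0.npz");s=load("scene0.npz")
B=[box(.6137,-.0682,37,.046,.012,.138,.166),box(.4680,-.0625,148,.046,.012,.138,.166),box(.5355,-.1915,268,.046,.012,.138,.166),box(.538,-.1065,-16,.072,.014,.137,.153)]
th=np.linspace(0,6.28,60);B.append(np.c_[.538+.062*np.cos(th),-.107+.062*np.sin(th),0*th+.115])
O=[]
for d,(x,y,w,h),k in((t,(300,172,90,90),4.4),(s,(250,120,110,110),3.6)):
    im=cv2.resize(d["img"][y:y+h,x:x+w,::-1],None,fx=k,fy=k,interpolation=cv2.INTER_CUBIC)[:396,:396]
    for P in B:
        p=(proj(d,P)+.5-[x,y])*k; cv2.polylines(im,[cv2.convexHull(p.astype(np.float32)).astype(int)],True,(0,255,0),1)
    O.append(im)
cv2.imwrite("pics/o1.png",np.hstack(O))
```

```text
(no output)
```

View pics/o1.png

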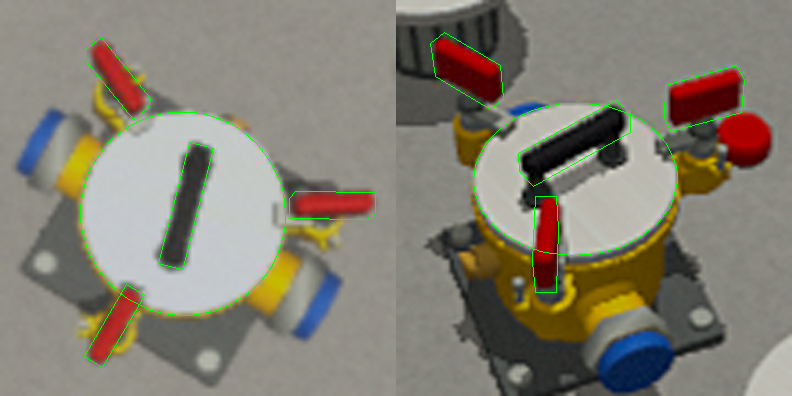

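Overlay check: the wings, bar and disc rim all match in both views to about one pixel. I'll go to knob c first.

```bash
cat > go.py <<'E'
import sys,numpy as np
from scipy.spatial.transform import Rotation as R
from rig import sensors
x,y,z,yaw=map(float,sys.argv[1:5]); o=sensors.observe(); M=np.array(o["tool_rot"]); p=np.array(o["position"])
a=np.radians(yaw); X=np.array([0,0,-1.]);Y=np.array([np.cos(a),np.sin(a),0]); T=np.c_[X,Y,np.cross(X,Y)]
print("t",round(o["time_s"],2),"p",p.round(4),"yaw",np.degrees(np.arctan2(M[1,1],M[0,1])).round(1),"q6",o["q"][5].round(1),"F",o["ft_force"].round(1),"Tq",o["wrist_torque"].round(2),"w",round(o["grip_width"],4))
print("row",(M.T@(np.array([x,y,z])-p)/.025).round(2),(R.from_matrix(M.T@T).as_rotvec(degrees=True)/6).round(2))
E
python3 go.py .5343 -.1909 .225 -2.5
```

```text
t 0.1 p [0.2022 0.5112 0.2558] yaw 68.4 q6 -12.3 F [ 1.  -0.3  0.2] Tq [ 0.01 -0.02  0.02] w 0.0855
row [  1.25 -21.23  22.68] [1.182e+01 1.000e-02 1.000e-02]
```

Emit:
{"method": "arm_command", "body": {"plan": [[[1.2, -21.2, 22.7, 11.8, 0, 0], [1.2, -21.2, 22.7, 11.8, 0, 0], [1.2, -21.2, 22.7, 11.8, 0, 0], [1.2, -21.2, 22.7, 11.8, 0, 0], [1.2, -21.2, 22.7, 11.8, 0, 0], [1.2, -21.2, 22.7, 11.8, 0, 0], [1.2, -21.2, 22.7, 11.8, 0, 0], [1.2, -21.2, 22.7, 11.8, 0, 0], [1.2, -21.2, 22.7, 11.8, 0, 0], [1.2, -21.2, 22.7, 11.8, 0, 0]]], "jaw": 0.5, "newtons": 40}}

```text
time_s: 1.1
position: [0.4167, 0.0579, 0.2369]
tool_rot: [[-0.0, 0.999, -0.043], [0.0, -0.043, -0.999], [-1.0, -0.0, -0.0]]
ft_force: [1.5, 0.8, 0.6]
grip_width: 0.0428
```

```bash
python3 go.py .5343 -.1909 .225 -2.5
```

```text
t 1.1 p [0.4167 0.0579 0.2369] yaw -2.5 q6 -5.8 F [1.5 0.8 0.6] Tq [ 0.01 -0.04  0.03] w 0.0428
row [0.48 5.13 9.74] [ 0.01 -0.    0.  ]
```

Emit:
{"method": "arm_command", "body": {"plan": [[[0.5, 5.1, 9.7, 0, 0, 0], [0.5, 5.1, 9.7, 0, 0, 0], [0.5, 5.1, 9.7, 0, 0, 0], [0.5, 5.1, 9.7, 0, 0, 0], [0.5, 5.1, 9.7, 0, 0, 0], [0.5, 5.1, 9.7, 0, 0, 0], [0.5, 5.1, 9.7, 0, 0, 0], [0.5, 5.1, 9.7, 0, 0, 0], [0.5, 5.1, 9.7, 0, 0, 0]]]}}

```text
time_s: 2.0
position: [0.5333, -0.1865, 0.2246]
tool_rot: [[-0.0, 0.999, -0.041], [0.0, -0.041, -0.999], [-1.0, -0.0, -0.0]]
ft_force: [-0.1, 0.5, -0.4]
grip_width: 0.0425
```

```bash
python3 go.py .5343 -.1909 .164 -2.5
python3 - <<'E'
from rig import get_image
from h import *
O=[]
for n,(x,y,w,h),k in(("top",(320,172,90,90),4.4),("scene",(240,80,110,110),3.6)):
    d=get_image(n);np.savez(n+"1.npz",**d); O.append(cv2.resize(d["img"][y:y+h,x:x+w,::-1],None,fx=k,fy=k,interpolation=cv2.INTER_CUBIC)[:396,:396])
cv2.imwrite("pics/c2.png",np.hstack(O))
E
```

```text
t 2.0 p [ 0.5333 -0.1865  0.2246] yaw -2.3 q6 -29.0 F [-0.1  0.5 -0.4] Tq [0.02 0.02 0.04] w 0.0425
row [2.42 0.05 0.17] [ 0.03 -0.    0.  ]
```

View pics/c2.png

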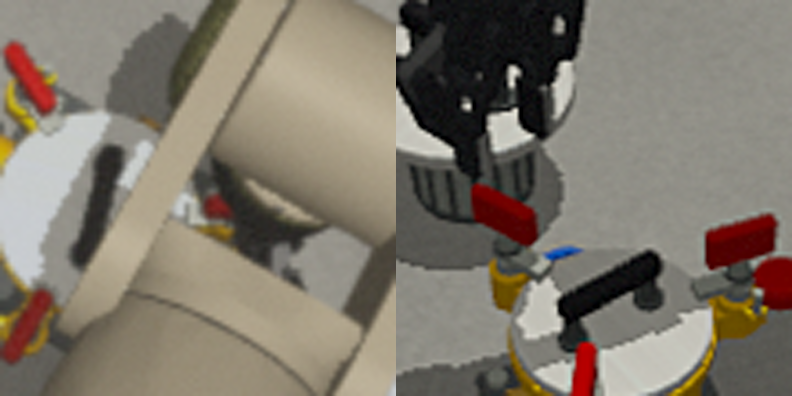

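Seen in the scene crop, the fingers at (470,160) and (535,125) are above wing c at (505,213), one on each side. I'll descend and then close.

Emit:
{"method": "arm_command", "body": {"plan": [[[0.6, 0.05, 0.17, 0, 0, 0], [1.2, 0.05, 0.17, 0, 0, 0], [1.8, 0.05, 0.17, 0, 0, 0], [2.4, 0.05, 0.17, 0, 0, 0], [2.4, 0.05, 0.17, 0, 0, 0], [2.4, 0.05, 0.17, 0, 0, 0]]]}}

```text
time_s: 2.7
position: [0.5349, -0.1915, 0.1652]
tool_rot: [[0.0, 0.999, -0.041], [-0.0, -0.041, -0.999], [-1.0, 0.0, 0.0]]
ft_force: [-0.5, 0.5, 0.4]
grip_width: 0.0431
```

Emit:
{"method": "arm_command", "body": {"plan": [[[0, 0, 0, 0, 0, 0], [0, 0, 0, 0, 0, 0], [0, 0, 0, 0, 0, 0], [0, 0, 0, 0, 0, 0], [0, 0, 0, 0, 0, 0], [0, 0, 0, 0, 0, 0]]], "jaw": 1.0, "newtons": 30}}

```text
time_s: 3.3
position: [0.5361, -0.1924, 0.1657]
tool_rot: [[0.004, 0.999, -0.042], [-0.002, -0.042, -0.999], [-1.0, 0.004, 0.002]]
ft_force: [5.8, -1.1, 1.1]
grip_width: 0.0109
```

```bash
python3 go.py .5343 -.1909 .164 85.5
```

```text
t 3.3 p [ 0.5361 -0.1924  0.1657] yaw -2.4 q6 -29.3 F [ 5.8 -1.1  1.1] Tq [-0.04 -0.63  0.09] w 0.0109
row [ 0.07 -0.07 -0.06] [-14.65   0.04  -0.02]
```

Emit:
{"method": "arm_command", "body": {"plan": [[[0, 0.07, 0, -1.3, 0, 0], [0, 0.07, 0, -2.6, 0, 0], [0, 0.07, 0, -3.9, 0, 0], [0, 0.07, 0, -5.2, 0, 0], [0, 0.07, 0, -6.5, 0, 0], [0, 0.07, 0, -7.5, 0, 0], [0, 0.07, 0, -7.5, 0, 0]]]}}

```text
time_s: 4.0
position: [0.5368, -0.1923, 0.1656]
tool_rot: [[0.002, 0.735, 0.678], [-0.001, 0.678, -0.735], [-1.0, 0.0, 0.002]]
ft_force: [-0.4, -0.3, 5.2]
grip_width: 0.0113
```

```bash
python3 go.py .5366 -.1924 .165 85.5
```

```text
t 4.0 p [ 0.5368 -0.1923  0.1656] yaw 42.7 q6 -74.3 F [-0.4 -0.3  5.2] Tq [-0.13  0.25  0.07] w 0.0113
row [ 0.02 -0.01 -0.  ] [-7.14  0.02  0.  ]
```

Forces are low and the wing is turning with the fingers, so I'll finish the turn.

Emit:
{"method": "arm_command", "body": {"plan": [[[0, 0, 0, -1.3, 0, 0], [0, 0, 0, -2.6, 0, 0], [0, 0, 0, -3.9, 0, 0], [0, 0, 0, -5.2, 0, 0], [0, 0, 0, -6.3, 0, 0], [0, 0, 0, -7.0, 0, 0], [0, 0, 0, -7.2, 0, 0], [0, 0, 0, -7.2, 0, 0]]]}}

```text
time_s: 4.8
position: [0.5371, -0.1919, 0.1656]
tool_rot: [[0.003, 0.077, 0.997], [-0.0, 0.997, -0.077], [-1.0, 0.0, 0.003]]
ft_force: [0.4, 2.9, 5.1]
grip_width: 0.0112
```

```bash
python3 go.py .5366 -.1924 .165 85.5
```

```text
t 4.8 p [ 0.5371 -0.1919  0.1656] yaw 85.6 q6 -117.2 F [0.4 2.9 5.1] Tq [ 0.3  -0.11 -0.95] w 0.0112
row [ 0.03 -0.02 -0.02] [ 0.01  0.02 -0.  ]
```

There's -0.95 N m against further turning, far more than the friction, so knob c is at its stop. Release, then raise.

Emit:
{"method": "arm_command", "body": {"plan": [[[0, 0, 0, 0, 0, 0], [0, 0, 0, 0, 0, 0], [0, 0, 0, 0, 0, 0], [0, 0, 0, 0, 0, 0], [-1.2, 0, 0, 0, 0, 0], [-2.4, 0, 0, 0, 0, 0], [-2.4, 0, 0, 0, 0, 0], [-2.4, 0, 0, 0, 0, 0]]], "jaw": 0.5}}

```text
time_s: 5.6
position: [0.5365, -0.192, 0.2245]
tool_rot: [[0.0, 0.073, 0.997], [-0.0, 0.997, -0.073], [-1.0, -0.0, 0.0]]
ft_force: [-0.2, -1.0, -0.6]
grip_width: 0.0428
```

```bash
python3 go.py .614 -.069 .225 -53
```

```text
t 5.6 p [ 0.5365 -0.192   0.2245] yaw 85.8 q6 -117.4 F [-0.2 -1.  -0.6] Tq [-0.01 -0.03  0.05] w 0.0428
row [-0.02  5.13  2.73] [ 2.313e+01  1.000e-02 -0.000e+00]
```

Emit:
{"method": "arm_command", "body": {"plan": [[[0, 5.1, 2.7, 14, 0, 0], [0, 5.1, 2.7, 14, 0, 0], [0, 5.1, 2.7, 14, 0, 0], [0, 5.1, 2.7, 14, 0, 0], [0, 5.1, 2.7, 14, 0, 0], [0, 5.1, 2.7, 14, 0, 0], [0, 5.1, 2.7, 14, 0, 0], [0, 5.1, 2.7, 14, 0, 0], [0, 5.1, 2.7, 14, 0, 0], [0, 5.1, 2.7, 14, 0, 0]]]}}

```text
time_s: 6.6
position: [0.6127, -0.0697, 0.2228]
tool_rot: [[-0.003, 1.0, 0.025], [0.001, 0.025, -1.0], [-1.0, -0.003, -0.001]]
ft_force: [-0.5, 0.1, -0.1]
grip_width: 0.0429
```

Emit:
{"method": "arm_command", "body": {"plan": [[[0, 0, 0, 9.1, 0, 0], [0, 0, 0, 9.1, 0, 0], [0, 0, 0, 9.1, 0, 0], [0, 0, 0, 9.1, 0, 0], [0, 0, 0, 9.1, 0, 0], [0, 0, 0, 9.1, 0, 0], [0, 0, 0, 9.1, 0, 0], [0, 0, 0, 9.1, 0, 0]]]}}

```text
time_s: 7.4
position: [0.6128, -0.0697, 0.223]
tool_rot: [[-0.003, 0.604, -0.797], [0.001, -0.797, -0.604], [-1.0, -0.002, 0.002]]
ft_force: [-0.5, -0.1, -0.3]
grip_width: 0.0423
```

```bash
python3 go.py .614 -.069 .165 -53
python3 - <<'E'
from rig import get_image
from h import *
O=[]
for n,(x,y,w,h),k in(("top",(290,165,100,100),3.9),("scene",(240,100,110,110),3.6)):
    d=get_image(n);np.savez(n+"2.npz",**d); O.append(cv2.resize(d["img"][y:y+h,x:x+w,::-1],None,fx=k,fy=k,interpolation=cv2.INTER_CUBIC)[:390,:396])
cv2.imwrite("pics/c3.png",np.hstack(O))
E
```

```text
t 7.4 p [ 0.6128 -0.0697  0.223 ] yaw -52.8 q6 35.3 F [-0.5 -0.1 -0.3] Tq [ 0.    0.   -0.04] w 0.0423
row [ 2.32  0.01 -0.06] [0.03 0.01 0.02]
```

View pics/c3.png

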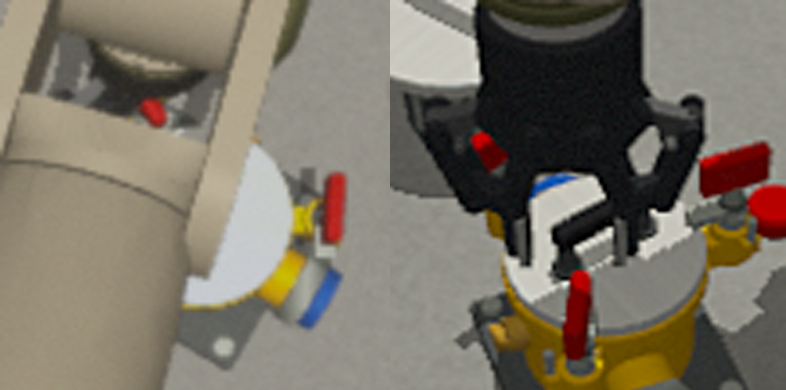

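Wing c at (335,208) in the top crop now lies tangentially. The fingers straddle wing a, which is at (577,310) in the scene crop. Descending.

Emit:
{"method": "arm_command", "body": {"plan": [[[0.6, 0, -0.05, 0, 0, 0], [1.2, 0, -0.05, 0, 0, 0], [1.8, 0, -0.05, 0, 0, 0], [2.3, 0, -0.05, 0, 0, 0], [2.3, 0, -0.05, 0, 0, 0], [2.3, 0, -0.05, 0, 0, 0]]]}}

```text
time_s: 8.1
position: [0.6143, -0.0691, 0.1672]
tool_rot: [[0.0, 0.605, -0.796], [-0.0, -0.796, -0.605], [-1.0, 0.0, -0.0]]
ft_force: [1.0, -0.9, 0.8]
grip_width: 0.043
```

Emit:
{"method": "arm_command", "body": {"plan": [[[0, 0, 0, 0, 0, 0], [0, 0, 0, 0, 0, 0], [0, 0, 0, 0, 0, 0], [0, 0, 0, 0, 0, 0], [0, 0, 0, 0, 0, 0], [0, 0, 0, 0, 0, 0]]], "jaw": 1.0}}

```text
time_s: 8.7
position: [0.6138, -0.0687, 0.1678]
tool_rot: [[-0.0, 0.605, -0.796], [0.0, -0.796, -0.605], [-1.0, -0.0, 0.0]]
ft_force: [-5.4, 2.8, 6.1]
grip_width: 0.0115
```

```bash
python3 go.py .614 -.069 .165 25.5
```

```text
t 8.7 p [ 0.6138 -0.0687  0.1678] yaw -52.8 q6 35.4 F [-5.4  2.8  6.1] Tq [ 0.4   0.92 -0.07] w 0.0115
row [ 0.11  0.01 -0.  ] [-13.05  -0.     0.  ]
```

Emit:
{"method": "arm_command", "body": {"plan": [[[0.05, -0.03, 0, -1.3, 0, 0], [0.05, -0.03, 0, -2.6, 0, 0], [0.05, -0.03, 0, -3.9, 0, 0], [0.05, -0.03, 0, -5.2, 0, 0], [0.05, -0.03, 0, -6.5, 0, 0], [0.05, -0.03, 0, -6.5, 0, 0]]]}}

```text
time_s: 9.3
position: [0.6139, -0.0686, 0.1677]
tool_rot: [[0.002, 0.972, -0.234], [-0.001, -0.234, -0.972], [-1.0, 0.002, 0.001]]
ft_force: [-4.6, 1.3, 12.5]
grip_width: 0.0118
```

```bash
python3 go.py .614 -.069 .165 25.5
```

```text
t 9.3 p [ 0.6139 -0.0686  0.1677] yaw -13.6 q6 -3.8 F [-4.6  1.3 12.5] Tq [0.22 0.86 0.04] w 0.0118
row [0.11 0.01 0.01] [-6.51  0.01 -0.02]
```

Emit:
{"method": "arm_command", "body": {"plan": [[[-0.05, 0, 0, -1.3, 0, 0], [-0.05, 0, 0, -2.6, 0, 0], [-0.05, 0, 0, -3.9, 0, 0], [-0.05, 0, 0, -5.2, 0, 0], [-0.05, 0, 0, -6.0, 0, 0], [-0.05, 0, 0, -6.6, 0, 0], [-0.05, 0, 0, -6.6, 0, 0]]]}}

```text
time_s: 10.0
position: [0.6139, -0.0686, 0.1678]
tool_rot: [[0.001, 0.901, 0.435], [-0.0, 0.435, -0.901], [-1.0, 0.001, 0.001]]
ft_force: [-2.0, 0.7, 5.5]
grip_width: 0.0118
```

```bash
python3 go.py .614 -.069 .165 25.5
```

```text
t 10.0 p [ 0.6139 -0.0686  0.1678] yaw 25.8 q6 -43.1 F [-2.   0.7  5.5] Tq [ 0.1   0.26 -0.7 ] w 0.0118
row [ 0.11 -0.    0.01] [ 0.04  0.01 -0.01]
```

Knob a is at its stop too (-0.70 N m). Release, raise and move on to knob b.

Emit:
{"method": "arm_command", "body": {"plan": [[[0, 0, 0, 0, 0, 0], [0, 0, 0, 0, 0, 0], [0, 0, 0, 0, 0, 0], [0, 0, 0, 0, 0, 0], [-1.2, 0, 0, 0, 0, 0], [-2.3, 0, 0, 0, 0, 0], [-2.3, 0, 0, 0, 0, 0], [-2.3, 0, 0, 0, 0, 0]]], "jaw": 0.5}}

```text
time_s: 10.8
position: [0.6137, -0.0684, 0.2245]
tool_rot: [[0.0, 0.9, 0.435], [-0.0, 0.435, -0.9], [-1.0, 0.0, 0.0]]
ft_force: [-0.7, -0.4, -0.7]
grip_width: 0.0428
```

```bash
python3 go.py .4685 -.063 .225 -122.5
```

```text
t 10.8 p [ 0.6137 -0.0684  0.2245] yaw 25.8 q6 -43.1 F [-0.7 -0.4 -0.7] Tq [ 0.03 -0.01 -0.02] w 0.0428
row [-0.02 -5.13 -2.72] [ 2.472e+01 -0.000e+00 -1.000e-02]
```

Emit:
{"method": "arm_command", "body": {"plan": [[[0, -5.1, -2.7, 14, 0, 0], [0, -5.1, -2.7, 14, 0, 0], [0, -5.1, -2.7, 14, 0, 0], [0, -5.1, -2.7, 14, 0, 0], [0, -5.1, -2.7, 14, 0, 0], [0, -5.1, -2.7, 14, 0, 0], [0, -5.1, -2.7, 14, 0, 0], [0, -5.1, -2.7, 14, 0, 0], [0, -5.1, -2.7, 14, 0, 0], [0, -5.1, -2.7, 14, 0, 0]]]}}

```text
time_s: 11.8
position: [0.469, -0.063, 0.2233]
tool_rot: [[-0.002, 0.522, -0.853], [0.001, -0.853, -0.522], [-1.0, -0.002, 0.001]]
ft_force: [0.8, 0.3, -0.3]
grip_width: 0.0425
```

Emit:
{"method": "arm_command", "body": {"plan": [[[0, 0, 0, 10.7, 0, 0], [0, 0, 0, 10.7, 0, 0], [0, 0, 0, 10.7, 0, 0], [0, 0, 0, 10.7, 0, 0], [0, 0, 0, 10.7, 0, 0], [0, 0, 0, 10.7, 0, 0], [0, 0, 0, 10.7, 0, 0], [0, 0, 0, 10.7, 0, 0], [0, 0, 0, 10.7, 0, 0], [0, 0, 0, 10.7, 0, 0]]]}}

```text
time_s: 12.8
position: [0.4693, -0.0631, 0.2238]
tool_rot: [[-0.001, -0.534, -0.846], [0.001, -0.846, 0.534], [-1.0, 0.0, 0.001]]
ft_force: [0.5, -0.1, -0.2]
grip_width: 0.0425
```

```bash
python3 go.py .4685 -.063 .166 -122.5
```

```text
t 12.8 p [ 0.4693 -0.0631  0.2238] yaw -122.3 q6 100.2 F [ 0.5 -0.1 -0.2] Tq [0.03 0.04 0.02] w 0.0425
row [2.31 0.01 0.02] [ 0.04  0.01 -0.  ]
```

Emit:
{"method": "arm_command", "body": {"plan": [[[0.6, 0, 0, 0, 0, 0], [1.2, 0, 0, 0, 0, 0], [1.8, 0, 0, 0, 0, 0], [2.3, 0, 0, 0, 0, 0], [2.3, 0, 0, 0, 0, 0], [2.3, 0, 0, 0, 0, 0]]]}}

```text
time_s: 13.4
position: [0.4696, -0.0632, 0.1671]
tool_rot: [[-0.0, -0.535, -0.845], [0.0, -0.845, 0.535], [-1.0, 0.0, 0.0]]
ft_force: [-0.7, 0.5, -0.0]
grip_width: 0.0429
```

Emit:
{"method": "arm_command", "body": {"plan": [[[0, 0, 0, 0, 0, 0], [0, 0, 0, 0, 0, 0], [0, 0, 0, 0, 0, 0], [0, 0, 0, 0, 0, 0], [0, 0, 0, 0, 0, 0], [0, 0, 0, 0, 0, 0]]], "jaw": 1.0}}

```text
time_s: 14.0
position: [0.4695, -0.0636, 0.1677]
tool_rot: [[0.001, -0.535, -0.845], [-0.001, -0.845, 0.535], [-1.0, 0.001, -0.001]]
ft_force: [-3.0, -3.3, 6.5]
grip_width: 0.0113
```

```bash
python3 go.py .4685 -.063 .166 -34.5
```

```text
t 14.0 p [ 0.4695 -0.0636  0.1677] yaw -122.4 q6 100.4 F [-3.  -3.3  6.5] Tq [-0.53  0.53  0.03] w 0.0113
row [0.07 0.   0.05] [-1.465e+01 -0.000e+00 -1.000e-02]
```

Emit:
{"method": "arm_command", "body": {"plan": [[[0, 0.03, 0, -1.3, 0, 0], [0, 0.03, 0, -2.6, 0, 0], [0, 0.03, 0, -3.9, 0, 0], [0, 0.03, 0, -5.2, 0, 0], [0, 0.03, 0, -6.5, 0, 0], [0, 0.03, 0, -7.5, 0, 0], [0, 0.03, 0, -7.5, 0, 0]]]}}

```text
time_s: 14.7
position: [0.4696, -0.0629, 0.1677]
tool_rot: [[0.002, 0.221, -0.975], [0.002, -0.975, -0.221], [-1.0, -0.001, -0.002]]
ft_force: [1.4, 6.3, 6.1]
grip_width: 0.0113
```

```bash
python3 go.py .4685 -.063 .166 -34.5
```

```text
t 14.7 p [ 0.4696 -0.0629  0.1677] yaw -77.2 q6 55.1 F [1.4 6.3 6.1] Tq [ 0.92 -0.09  0.06] w 0.0113
row [ 0.07 -0.01  0.04] [-7.12 -0.02  0.  ]
```

Emit:
{"method": "arm_command", "body": {"plan": [[[0, -0.03, 0, -1.3, 0, 0], [0, -0.03, 0, -2.6, 0, 0], [0, -0.03, 0, -3.9, 0, 0], [0, -0.03, 0, -5.2, 0, 0], [0, -0.03, 0, -6.3, 0, 0], [0, -0.03, 0, -7.2, 0, 0], [0, -0.03, 0, -7.2, 0, 0]]]}}

```text
time_s: 15.4
position: [0.4691, -0.0622, 0.1677]
tool_rot: [[0.001, 0.828, -0.561], [0.002, -0.561, -0.828], [-1.0, -0.0, -0.002]]
ft_force: [-1.2, 4.5, 6.6]
grip_width: 0.0116
```

```bash
python3 go.py .4685 -.063 .166 -34.5
```

```text
t 15.4 p [ 0.4691 -0.0622  0.1677] yaw -34.1 q6 12.1 F [-1.2  4.5  6.6] Tq [ 0.75  0.25 -0.99] w 0.0116
row [ 0.07 -0.    0.04] [ 0.06 -0.02  0.  ]
```

Knob b is at its stop as well (-0.99 N m). Release, raise and align over the handle: tool y at -106°, position (0.5395,-0.107).

Emit:
{"method": "arm_command", "body": {"plan": [[[0, 0, 0, 0, 0, 0], [0, 0, 0, 0, 0, 0], [0, 0, 0, 0, 0, 0], [0, 0, 0, 0, 0, 0], [-1.2, 0, 0, 0, 0, 0], [-2.4, 0, 0, 0, 0, 0], [-2.4, 0, 0, 0, 0, 0], [-2.4, 0, 0, 0, 0, 0]]], "jaw": 0.5}}

```text
time_s: 16.2
position: [0.4689, -0.0631, 0.227]
tool_rot: [[0.001, 0.827, -0.562], [-0.0, -0.562, -0.827], [-1.0, 0.001, -0.0]]
ft_force: [-0.1, 0.2, -0.3]
grip_width: 0.0428
```

```bash
python3 go.py .5395 -.107 .226 -106
```

```text
t 16.2 p [ 0.4689 -0.0631  0.227 ] yaw -34.2 q6 12.1 F [-0.1  0.2 -0.3] Tq [ 0.   -0.01 -0.02] w 0.0428
row [ 0.04  3.32 -0.13] [ 1.197e+01 -1.000e-02 -0.000e+00]
```

Emit:
{"method": "arm_command", "body": {"plan": [[[0, 3.3, -0.1, 12, 0, 0], [0, 3.3, -0.1, 12, 0, 0], [0, 3.3, -0.1, 12, 0, 0], [0, 3.3, -0.1, 12, 0, 0], [0, 3.3, -0.1, 12, 0, 0], [0, 3.3, -0.1, 12, 0, 0], [0, 3.3, -0.1, 12, 0, 0], [0, 3.3, -0.1, 12, 0, 0], [0, 3.3, -0.1, 12, 0, 0], [0, 3.3, -0.1, 12, 0, 0]]]}}

```text
time_s: 17.2
position: [0.5382, -0.1073, 0.2256]
tool_rot: [[-0.002, -0.279, -0.96], [0.001, -0.96, 0.279], [-1.0, -0.0, 0.003]]
ft_force: [0.6, 0.5, -0.7]
grip_width: 0.0428
```

```bash
python3 go.py .5395 -.107 .151 -106
python3 - <<'E'
from rig import get_image
from h import *
O=[]
for n,(x,y,w,h),k in(("top",(290,165,100,100),3.9),("scene",(240,100,125,125),3.2)):
    d=get_image(n);np.savez(n+"3.npz",**d); O.append(cv2.resize(d["img"][y:y+h,x:x+w,::-1],None,fx=k,fy=k,interpolation=cv2.INTER_CUBIC)[:390,:396])
cv2.imwrite("pics/c4.png",np.hstack(O))
E
```

```text
t 17.2 p [ 0.5382 -0.1073  0.2256] yaw -106.2 q6 82.6 F [ 0.6  0.5 -0.7] Tq [-0.07  0.   -0.04] w 0.0428
row [ 2.99 -0.02 -0.05] [-0.04  0.02  0.  ]
```

View pics/c4.png

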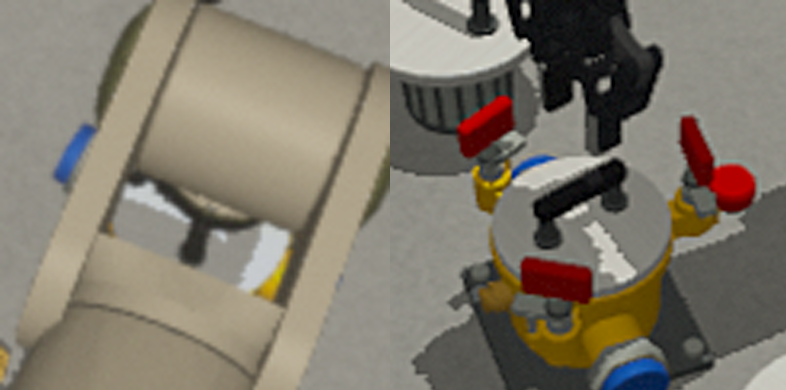

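All three wings are now tangential: (487,125), (697,150) and (556,280) in the scene crop. The bar at (580,190) lies between the fingers. Descend and close gently.

Emit:
{"method": "arm_command", "body": {"plan": [[[0.7, 0, -0.04, 0, 0, 0], [1.4, 0, -0.04, 0, 0, 0], [2.1, 0, -0.04, 0, 0, 0], [2.6, 0, -0.04, 0, 0, 0], [2.95, 0, -0.04, 0, 0, 0], [2.95, 0, -0.04, 0, 0, 0], [2.95, 0, -0.04, 0, 0, 0]]]}}

```text
time_s: 18.0
position: [0.5397, -0.1078, 0.1535]
tool_rot: [[0.0, -0.278, -0.96], [-0.0, -0.96, 0.278], [-1.0, 0.0, -0.0]]
ft_force: [0.1, 0.4, 0.7]
grip_width: 0.043
```

Emit:
{"method": "arm_command", "body": {"plan": [[[0, 0, 0, 0, 0, 0], [0, 0, 0, 0, 0, 0], [0, 0, 0, 0, 0, 0], [0, 0, 0, 0, 0, 0], [0, 0, 0, 0, 0, 0], [0, 0, 0, 0, 0, 0]]], "jaw": 1.0, "newtons": 30}}

```text
time_s: 18.6
position: [0.5398, -0.1078, 0.1539]
tool_rot: [[0.001, -0.279, -0.96], [-0.001, -0.96, 0.279], [-1.0, 0.0, -0.001]]
ft_force: [-1.3, -0.3, 5.0]
grip_width: 0.0134
```

```bash
python3 go.py .5395 -.107 .151 -106
```

```text
t 18.6 p [ 0.5398 -0.1078  0.1539] yaw -106.2 q6 82.6 F [-1.3 -0.3  5. ] Tq [-0.02  0.15 -0.  ] w 0.0134
row [ 0.12 -0.03  0.02] [-0.03 -0.01 -0.  ]
```

Solid grip at 13.4 mm on the 14 mm bar. Firm it up and lift slowly.

Emit:
{"method": "arm_command", "body": {"plan": [[[0, 0, 0, 0, 0, 0], [0, 0, 0, 0, 0, 0], [0, 0, 0, 0, 0, 0], [-0.05, 0, 0, 0, 0, 0], [-0.1, 0, 0, 0, 0, 0], [-0.2, 0, 0, 0, 0, 0], [-0.3, 0, 0, 0, 0, 0], [-0.4, 0, 0, 0, 0, 0], [-0.5, 0, 0, 0, 0, 0], [-0.5, 0, 0, 0, 0, 0]]], "newtons": 80}}

```text
time_s: 19.6
position: [0.5397, -0.1077, 0.1662]
tool_rot: [[0.001, -0.279, -0.96], [-0.0, -0.96, 0.279], [-1.0, 0.0, -0.001]]
ft_force: [-0.1, -0.3, -4.3]
grip_width: 0.0127
```

```bash
python3 go.py .5395 -.107 .239 -106
```

```text
t 19.6 p [ 0.5397 -0.1077  0.1662] yaw -106.2 q6 82.6 F [-0.1 -0.3 -4.3] Tq [ 0.    0.01 -0.01] w 0.0127
row [-2.91 -0.02  0.01] [-0.03 -0.01 -0.  ]
```

Emit:
{"method": "arm_command", "body": {"plan": [[[-0.15, 0, 0, 0, 0, 0], [-0.35, 0, 0, 0, 0, 0], [-0.6, 0, 0, 0, 0, 0], [-0.85, 0, 0, 0, 0, 0], [-1.1, 0, 0, 0, 0, 0], [-1.35, 0, 0, 0, 0, 0], [-1.6, 0, 0, 0, 0, 0], [-1.8, 0, 0, 0, 0, 0], [-1.95, 0, 0, 0, 0, 0], [-2.0, 0, 0, 0, 0, 0]]]}}

```text
time_s: 20.6
position: [0.5397, -0.1077, 0.2162]
tool_rot: [[0.001, -0.279, -0.96], [-0.0, -0.96, 0.279], [-1.0, 0.0, -0.001]]
ft_force: [-0.0, -0.5, -4.9]
grip_width: 0.0126
```

Emit:
{"method": "arm_command", "body": {"plan": [[[-0.15, 0, 0, 0, 0, 0], [-0.35, 0, 0, 0, 0, 0], [-0.6, 0, 0, 0, 0, 0], [-0.8, 0, 0, 0, 0, 0], [-0.95, 0, 0, 0, 0, 0], [-1.05, 0, 0, 0, 0, 0], [-1.1, 0, 0, 0, 0, 0], [-1.1, 0, 0, 0, 0, 0], [-1.1, 0, 0, 0, 0, 0], [-1.1, 0, 0, 0, 0, 0]]]}}

```text
time_s: 21.6
position: [0.5395, -0.1076, 0.2431]
tool_rot: [[-0.0, -0.279, -0.96], [0.0, -0.96, 0.279], [-1.0, -0.0, 0.0]]
ft_force: [-0.1, -0.4, -4.7]
grip_width: 0.0125
```

```bash
python3 go.py .5395 -.107 .243 -106
python3 - <<'E'
from rig import get_image
from h import *
O=[]
for n,(x,y,w,h),k in(("top",(290,165,100,100),3.9),("scene",(225,80,150,150),2.6)):
    d=get_image(n);np.savez(n+"4.npz",**d); O.append(cv2.resize(d["img"][y:y+h,x:x+w,::-1],None,fx=k,fy=k,interpolation=cv2.INTER_CUBIC)[:390,:390])
cv2.imwrite("pics/c5.png",np.hstack(O))
E
```

```text
t 21.6 p [ 0.5395 -0.1076  0.2431] yaw -106.2 q6 82.6 F [-0.1 -0.4 -4.7] Tq [ 0.    0.02 -0.05] w 0.0125
row [ 0.   -0.02  0.01] [-0.03  0.    0.  ]
```

View pics/c5.png

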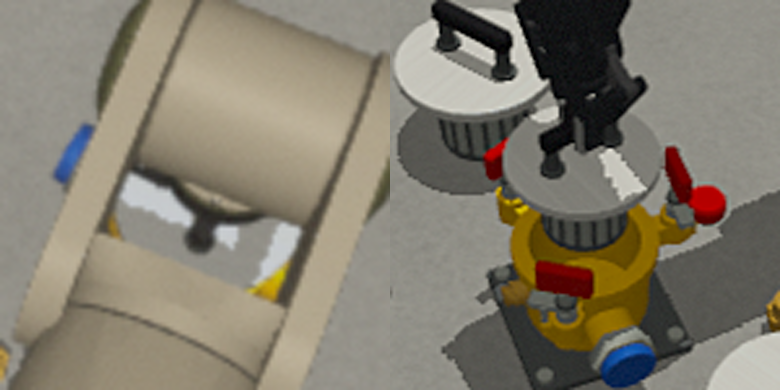

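The cover is level, with the strainer at (580,235) in the scene crop hanging clear over the open pot. As a last check I'll fit the wing angles in the picture taken before the lift.

Run:
```python
from fit import *
s=load("scene3.npz")
for n,p,a in(("a",(.614,-.0687),27.5),("b",(.469,-.0625),147.5),("c",(.537,-.192),267.5)):
    x,f=fit([s],[*p,a+86],.046,.012,.138,.166,0); print(n,x.round(4),round(f,2),"turned",round(x[2]-a,1))
a,b=load("scene0.npz"),load("scene4.npz")
for nm,(u,v) in dict(bush=(215,189),disc=(236,255),fitting=(377,200),cap=(348,159)).items():
    A,B=[cv2.cvtColor(d["img"][v-9:v+9,u-9:u+9],cv2.COLOR_RGB2GRAY).astype(np.float32) for d in(a,b)]; print(nm,np.round(cv2.phaseCorrelate(A,B)[0],2))
from rig import sensors; o=sensors.observe(); print(np.abs(o["qvel"]).max(),o["ft_force"])
```

```text
a [ 6.12500e-01 -6.97000e-02  1.05351e+02] 0.31 turned 77.9
b [ 4.748000e-01 -4.660000e-02  2.468923e+02] 0.34 turned 99.4
c [ 5.353000e-01 -1.915000e-01  3.616282e+02] 0.18 turned 94.1
bush [-0.05  0.03]
disc [ 0.11 -0.1 ]
fitting [-0.03  0.44]
cap [-0.81  0.02]
0.10876784490493165 [-0.08146579  0.28731863 -4.08359567]
```

The per-view fits scatter by about ±10°: c reads past its hard stop, and the red cap disturbs b. I'll profile the angle at the known positions instead.

Run:
```python
from fit import *
for fn in("scene3.npz","scene4.npz","scene0.npz"):
  s=load(fn); m=masks(s)[0]; cap=np.zeros_like(m); cv2.circle(cap,(347,158),10,1,-1); m=m*(1-cap)
  for n,p,a in(("a",(.614,-.0687),27.5),("b",(.469,-.0625),147.5),("c",(.537,-.192),267.5)):
    r=[]
    base=0 if "0" in fn else 86
    sup=cv2.dilate(hull(s,box(*p,a+base,.046,.012,.138,.166),m.shape),np.ones((15,15)))*(1-cap)
    for t in range(base-30,base+31,3):
        r.append((min(((hull(s,box(p[0]+dx,p[1]+dy,a+t,.046,.012,.138,.166),m.shape)-m)**2*sup).sum() for dx in(-.003,-.0015,0) for dy in(-.002,0,.002)),t))
    print(fn,n,[(int(t),round(float(c))) for c,t in sorted(r)[:4]])
```

```text
scene3.npz a [(74, 74), (80, 75), (83, 77), (71, 77)]
scene3.npz b [(77, 40), (83, 40), (80, 41), (86, 45)]
scene3.npz c [(95, 40), (98, 42), (92, 42), (101, 48)]
scene4.npz a [(74, 80), (80, 81), (68, 82), (71, 83)]
scene4.npz b [(77, 40), (83, 40), (80, 41), (86, 45)]
scene4.npz c [(116, 136), (107, 136), (113, 137), (110, 138)]
scene0.npz a [(9, 36), (12, 39), (6, 41), (3, 50)]
scene0.npz b [(-15, 53), (-12, 54), (-9, 54), (0, 54)]
scene0.npz c [(-6, 40), (-3, 42), (0, 45), (-9, 47)]
```

The visual fit is too coarse to tell 78° from 86°. The stop torques were clear on all three knobs, so I'm handing in.

```bash
python3 -c "
from rig import workorder,sensors
print(workorder.close_job()); o=sensors.observe(); print(o['time_s'],o['position'],o['ft_force'],o['grip_width'])"
```

```text
the job is handed in; nothing more can be done
None
the job is handed in; nothing more can be done
```

I turned knobs c, a and b anticlockwise to their end stops. Then I took the cover by its bow handle, lifted it about 89 mm straight up, and handed in at about 22 s while holding it over the pot. No verdict was reported.

**Checks that agreed**
- **Knobs:** each gave 0.7–1.0 N m against further turning, against about 0.06 N m of friction. The tool had turned to about 88° from the arm-inward position, and the stop is at 86°.
- **Cover:** the tool axis was vertical, with a steady 4–5 N of weight and almost no side force. The strainer foot should be about 24 mm above the rim, and the cover within about 2 mm of the pot axis. The last picture shows it clear of the pot.
- **Spare parts:** I brought the arm near none of them. Comparing pictures before and after showed shifts under 1 pixel, about 2 mm.

**Check that disagreed:** fitting the knob angles from the camera was too coarse to confirm the stops. It gave about 74–83° for a, 77–86° for b and 92–98° for c, with almost equal fit quality, and c's value is past its hard stop. I relied on the stop torques, so the camera did not independently confirm that knob a is past the required 80°.

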